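# Close and latch the roll guard of a bench mill

### The arm

A 6-joint arm with a two-finger parallel gripper is mounted at the origin on the work surface. World frame = base frame: x ahead of the robot, y to its left, z up, the work surface at z = 0. Lengths are in m, angles in rad, forces in N, time in s.
With the tool pointing down it reaches from about 0.35 to 0.975 m from the base axis. Payload 4.9 kg.
Tool frame: the origin (TCP) lies midway between the tips of the shut fingers; the grasp point (between the pads) lies 19 mm behind it; z points along the fingers, y is the line along which they close (so a half turn about z gives the same grasp; the last joint's range is limited). The gripper opens to 85 mm and grips with 20 to 120 N. Pads are 22 mm wide; open, the fingers measure 114 mm over their backs; the gripper's body (76 mm by 85 mm) begins 54 mm behind the grasp point. The pads swing forward as they close: fully open they stand 13 mm farther back than shut.
Start: joints at [0.996, 0.053, 1.613, -0, 1.476, -0.119], TCP at [0.275, 0.561, 0.231] pointing down, gripper open.
Joint ranges: [-3.01, 3.01], [-1.01, 2.22], [0.06, 2.58], [-1.02, 4.17], [0.09, 2.62], [-3.14, 3.14]. Speed limits (rad/s): [2.57, 2.57, 3.14, 3.14, 3.14, 3.14].

### API

Orientations are given as a unit quaternion [w, x, y, z].
In Python, from plant import manip gives the robot as it stands.
- The arm moves only by the tool carry_out, never from a script. Its argument "moves" is a list of rows, each a list of 7 numbers: the opening, from 0 (shut) to 1 (fully open), then the shift along the tool's x, y, z normalised to -1 to 1, where 1 is 0.4 m, then the turn, a rotation vector about the tool's x, y, z normalised to -1 to 1, where 1 is 0.5 rad. In form: [[grip, dx, dy, dz, rx, ry, rz], ...]. A call has 1 to 8 rows; each row is the pose to reach, as a shift and turn from the pose commanded when the call began, along the tool's axes at that moment; what a row does not reach only later rows make up. A row lasts 1/12 s, in which the tool goes at most 41.7 mm and 7.16 degrees, less where a joint would pass 70% of its speed; a pose out of reach is approached as far as the arm can. A call with a number of a shift or a turn outside -1 to 1 is refused whole. A call with a gripper value outside its range is refused whole. The fingers move at their own pace and stop on an object; the grip force is fixed at half the most. Time passes only in rows, so rows that repeat a pose let the fingers close. It gives the time, the measured TCP pose, the force and the opening at its end, in the units of the state.
- manip.state(): the state, without advancing time (a new reading comes with each control period).
- manip.grab_frame(name): name is "scene" or "side" or "wrist"; returns the picture (480x640x3 uint8, red, green, blue); there is no depth.
- manip.camera_info(name): a dict with "intrinsics" (3x3 intrinsics, pixels), "distortion" ([k1, k2, p1, p2, k3] as OpenCV has them; the pictures are not rectified), "extrinsics" (4x4, takes a point from world to camera coordinates). Camera axes: x right, y down, z forward; pixel columns grow to the right and rows downward; lengths in m; the calibration is good to about 2 mm. A picture is of the moment at which its call begins: read the wrist's pose just before it. camera_info takes no time and is no camera call; for the wrist camera it gives the pose at the moment of the call.
- manip.job_done(): hands the job in, once; it reports no verdict.
The state is a dict: "time": time; "joint_pos": joint angles; "joint_vel": joint speeds; "joint_efforts": joint torques, N m; "tool_pos": TCP position; "tool_rot": TCP orientation; "contact_force": force on the tool from outside, world axes, zero at the start; "ft_torque": the same for the moment, N m; "gripper_width": opening from 0.0 (shut) to 1.0 (fully open).
Only numpy, scipy, OpenCV 4.12 (cv2) and the standard library are available. Lean on these libraries where they do the work, as an engineer would, in place of code of your own. Each camera call takes 0.05 s, during which the arm holds its last target. There are 200 camera calls.

### The job

Shut the sliding guard over the rolls of the yellow bench mill and latch it: lift the hinged latch bar by its T-handle, bring the guard across so that the bar's nose passes over the keeper's tooth, and let the nose drop fully into the notch behind it, then let go so that the latch alone holds the guard shut. Be gentle with the latch: do not ram or press the bar hard against the keeper, and leave the jug, spatula and brush where they are.

Things in the scene. Friction and masses are not known exactly. Their poses are not given: they have to be found in the camera images.
- mill: Fixed yellow bench mill, 200 (x) x 505 (y) x 130 high, two bright steel rolls along y between yellow end housings; origin mid-way along the rolls, on the table. Its own +y is the way the guard shuts; it is turned about the vertical by up to 0.3 rad.
- guard (a joint): Travel of the flat aluminium grille guard (190 x 230) along the mill's +y, m: 0 open, grows as it shuts, end stop 0.133. A return spring (0.014 N/mm) pulls it open against 0.5 N of rail friction: let go near shut with the nose off the keeper it runs back. Latched it reads 0.095 to 0.131, as the keeper is clamped; with the nose still in front of the tooth, at most about 0.089.
- bar (a joint): Angle of the dark steel latch bar (20 wide, 12 thick, 182 long), rad: 0 level, down on its stop; positive lifts the nose. It swings up and down in the plane along the mill's y, hinged on the guard 172 mm above the table. It falls by its own weight (about 0.5 kg, varies). Nose on the tooth's top: about 0.12; in the notch: about 0.01.
- grip (a point): Middle of the T-handle: black round bar, 16 diameter, 60 long across the mill (along x), on a 10 mm thick neck; 105 mm from the hinge towards the nose, 45 mm above the hinge line, 39 mm above the bar's top. Pinch it from above, fingers closing along the mill's y; it can turn between the pads as the bar swings. Axes are the bar's: y along it to the nose.
- nose (a point): Middle of the underside of the nose, a block 12 long (y) x 20 wide hanging at the bar's free end; 170 mm from the hinge, 32 mm below the hinge line.
- keeper_rail: Steel plate (100 long, 60 wide) fixed on top of the +y housing (130 mm above the table), turned with the mill, origin 155 mm to +y of the mill's. The steel keeper is clamped on it anywhere up to 16 mm either way along y: its true place is not measured and must be felt or seen.
- jug: Clear plastic jug, 90 diameter, 115 tall, origin under its centre. Leave alone.
- spatula: Wooden spatula lying on the table. Leave alone.
- brush: Brush lying on the table. Leave alone.
- rail_mid (a point): With the keeper clamped at mid place: the foot of the tooth's notch-side face, at the notch floor (142 mm above the table). The square tooth reaches 26 mm to -y and 18 mm up from here; the notch runs 15 mm to +y, up to a black rubber-faced buffer 50 mm tall, which stops the bar and yields at 4 N/mm for up to 2 mm, then is hard. Axes as the mill's.

How it is judged:
By the outcome, as a careful person would: the job done as asked, in the order asked, and still so for the second after the job is handed in, with the robot touching nothing.
It also fails if it takes over 40 s, if anything falls off the work surface, if the arm or the gripper's body presses on something with over 40 N, if the wrist force passes 120 N, or if a joint passes its speed limit or range.

## Working session

There is one attempt and no reset: what is moved stays moved. The work goes in short steps, Python scripts to look and compute and a tool call to move; the robot and the scene stay as the last step left them, time stands still between calls to the robot, and variables do not carry over. Pictures are saved under pics/ and viewed, on a budget of 10 in all, crops included, one or two more only if the job needs it, and the job is handed in when it is done.

Besides the shell and the picture viewer there is one more tool, called after "Emit:" by a JSON object that holds its "fn" and its "kwargs". carry_out: Moves the arm, as the interface text tells. Scaled input: -1 to 1 covers 0.4 m each way for a shift and 0.5 rad each way for a turn. Its arguments: {"type":"object","properties":{"moves":{"type":"array"}},"required":["moves"]}

```bash
mkdir -p pics; ls
python3 - <<'E'
from plant import manip
import cv2,numpy as np
s=manip.state();print({k:np.round(v,3).tolist() for k,v in s.items()})
for n in("scene","side"):
    cv2.imwrite(f"pics/{n}0.png",manip.grab_frame(n)[:,:,::-1])
    c=manip.camera_info(n);print(n,np.round(c["intrinsics"],1).tolist(),c["distortion"],np.round(c["extrinsics"],4).tolist())
E
```

```text
pics
{'time': 0.0, 'joint_pos': [0.996, 0.053, 1.614, 0.0, 1.476, -0.119], 'joint_vel': [-0.001, -0.001, -0.0, -0.0, -0.001, -0.002], 'joint_efforts': [-0.002, -39.367, -37.018, -0.0, 0.007, 0.0], 'tool_pos': [0.275, 0.561, 0.23], 'tool_rot': [-0.0, 0.226, 0.974, -0.001], 'contact_force': [-0.599, 0.457, -0.554], 'ft_torque': [0.022, -0.005, 0.029], 'gripper_width': 1.001}
scene [[554.5, 0.0, 326.6], [0.0, 554.5, 242.1], [0.0, 0.0, 1.0]] [-0.11072229  0.          0.          0.          0.        ] [[-0.0389, 0.9991, -0.0142, -0.0055], [0.8515, 0.0257, -0.5237, -0.4138], [-0.5229, -0.0325, -0.8518, 1.4474], [0.0, 0.0, 0.0, 1.0]]
side [[439.4, 0.0, 326.1], [0.0, 439.4, 236.8], [0.0, 0.0, 1.0]] [-0.06116325  0.          0.          0.          0.        ] [[0.9266, -0.3756, 0.0154, -0.5386], [-0.2792, -0.715, -0.6409, 0.2673], [0.2517, 0.5896, -0.7675, 0.6782], [0.0, 0.0, 0.0, 1.0]]
```

View pics/scene0.png

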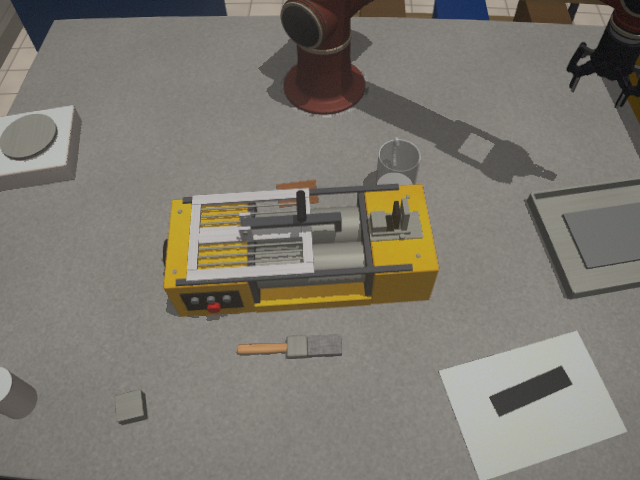

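View pics/side0.png

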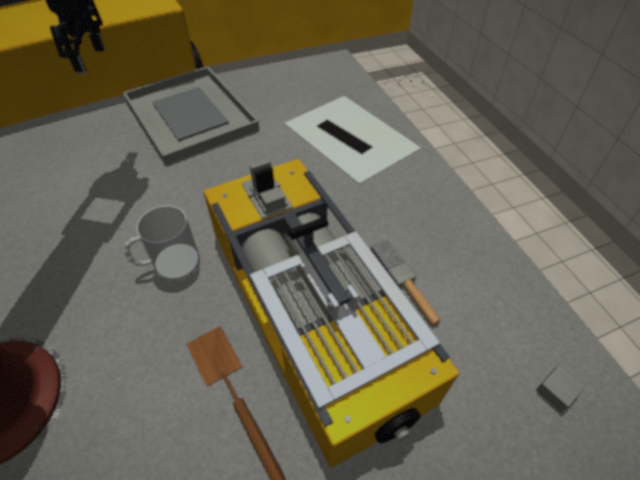

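The scene view shows the mill with the guard open. The T-handle runs from about (301,192) to (301,220), and the keeper is at about (400,215) with the jug at (398,165). In the side view the handle is at about (290,233) to (327,215), and the keeper is at (265,190).

```bash
cat > h.py <<'E'
import cv2,numpy as np
from plant import manip
def ray(c,p):
    u=cv2.undistortPoints(np.array([[p]],float),c["intrinsics"],np.array(c["distortion"]))[0,0]
    E=np.array(c["extrinsics"]);R=E[:3,:3];return -R.T@E[:3,3],R.T@np.array([u[0],u[1],1])
def onz(c,p,z):
    o,d=ray(c,p);return o+d*(z-o[2])/d[2]
def tri(c1,p1,c2,p2):
    o1,d1=ray(c1,p1);o2,d2=ray(c2,p2)
    t=np.linalg.lstsq(np.c_[d1,-d2],o2-o1,rcond=None)[0]
    a,b=o1+t[0]*d1,o2+t[1]*d2;return (a+b)/2,np.linalg.norm(a-b)
def proj(c,P):
    E=np.array(c["extrinsics"]);return cv2.projectPoints(np.array(P,float).reshape(-1,3),cv2.Rodrigues(E[:3,:3])[0],E[:3,3],c["intrinsics"],np.array(c["distortion"]))[0][:,0]
E
python3 - <<'E'
from h import *
a=cv2.imread("pics/scene0.png");b=cv2.imread("pics/side0.png")
A=cv2.resize(a[170:320,240:440],None,fx=4,fy=4,interpolation=cv2.INTER_CUBIC)[:600]
B=cv2.resize(b[150:300,200:360],None,fx=4,fy=4,interpolation=cv2.INTER_CUBIC)
cv2.imwrite("pics/A.png",A);cv2.imwrite("pics/B.png",B)
c=manip.camera_info("scene");d=manip.camera_info("side")
y=cv2.inRange(cv2.cvtColor(a,cv2.COLOR_BGR2HSV),(20,120,110),(35,255,255))
print("handle mid",tri(c,(301,205),d,(309,224)),onz(c,(301,205),.222))
for p in[(428,186),(437,271),(168,201),(168,290)]:print(p,onz(c,p,.13))
E
```

```text
handle mid (array([ 0.54609111, -0.0142907 ,  0.22308082]), np.float64(0.0023653579105723174)) [ 0.54638634 -0.01515625  0.222     ]
(428, 186) [0.42693319 0.22727204 0.13      ]
(437, 271) [0.62060456 0.23253317 0.13      ]
(168, 201) [ 0.47828396 -0.29098459  0.13      ]
(168, 290) [ 0.67513756 -0.25326471  0.13      ]
```

View pics/A.png

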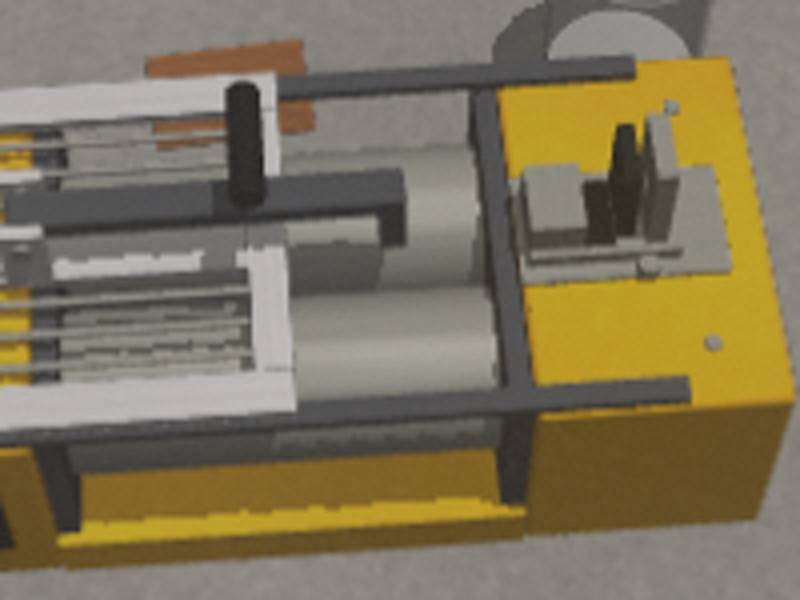

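View pics/B.png

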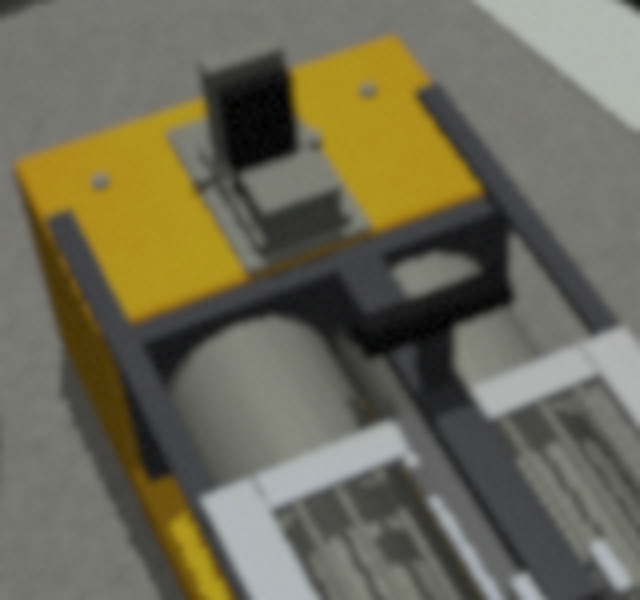

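Run:
```python
from h import *
c=manip.camera_info("scene");d=manip.camera_info("side")
A=lambda x,y:(240+x/4,170+y/4)
B=lambda x,y:(200+x/4,150+y/4)
K=[onz(c,p,.13)[:2] for p in[A(733,57),A(792,403),(170,200.5),(167.5,282)]]
print(np.round(K,4).tolist())
K2=[onz(d,p,.13)[:2] for p in[B(18,160),B(397,37)]];print("side",np.round(K2,4).tolist())
m=np.mean(K,axis=0)
v=(K[0]+K[1]-K[2]-K[3]);v/=np.linalg.norm(v)
w=(K[1]+K[3]-K[0]-K[2]);w/=np.linalg.norm(w)
print("mid",m,"yaw",np.arctan2(-v[0],v[1]),np.arctan2(w[1],w[0]))
yaw=np.arctan2(-v[0],v[1])
h,e=tri(c,A(245,143),d,B(435,310));print("handle",h,e)
ml=lambda P:(np.dot(P[:2]-m,[np.cos(yaw),np.sin(yaw)]),np.dot(P[:2]-m,[-np.sin(yaw),np.cos(yaw)]))
print("handle in mill",ml(h), ml(onz(c,A(245,143),.223)), ml(onz(d,B(435,310),.220)))
for n,p,z in[("tooth-y far",A(522,168),.16),("tooth+y far",A(581,165),.16),("tooth+y near",A(589,228),.16),("tooth-y near",A(530,236),.16),("buf rubber",A(617,125),.192),("buf back",A(672,118),.192)]:
    print(n,np.round(ml(onz(c,p,z)),4))
for n,p in[("t ny far",B(262,208)),("t +y",B(240,178)),("t +y2",B(322,150)),("t -y2",B(342,190))]:
    print("side",n,np.round(ml(onz(d,p,.16)),4))
```

```text
[[0.4228, 0.218], [0.62, 0.2344], [0.477, -0.2871], [0.659, -0.2572]]
side [[0.4223, 0.2139], [0.6157, 0.2322]]
mid [ 0.54470664 -0.02299988] yaw 0.09313509395820438 0.12160199733748132
handle [ 0.54455227 -0.0149006   0.21745342] 0.0004923630935942144
handle in mill (np.float64(0.0005995297626387058), np.float64(0.00807853667696195)) (np.float64(0.0047558329863114195), np.float64(0.008076034972561975)) (np.float64(-0.000441949081088378), np.float64(0.0063204567079753055))
tooth-y far [-0.0175  0.1353]
tooth+y far [-0.0175  0.1631]
tooth+y near [0.0179 0.1629]
tooth-y near [0.0206 0.1353]
buf rubber [-0.0166  0.1771]
buf back [-0.019   0.2028]
side t ny far [-0.0192  0.1391]
side t +y [-0.0208  0.1603]
side t +y2 [0.0181 0.1604]
side t -y2 [0.0158 0.1337]
```

Emit:
{"fn": "carry_out", "kwargs": {"moves": [[1, -0.2, -0.16, -0.1, 0, 0, -0.2], [1, -0.3, -0.25, -0.12, 0, 0, -0.5], [1, -0.4, -0.33, -0.12, 0, 0, -0.7], [1, -0.5, -0.4, -0.12, 0, 0, -1], [1, -0.6, -0.48, -0.12, 0, 0, -1], [1, -0.62, -0.5, -0.12, 0, 0, -1], [1, -0.62, -0.5, -0.12, 0, 0, -1], [1, -0.62, -0.5, -0.12, 0, 0, -1]]}}

```text
time: 0.77
tool_pos: [0.41, 0.2702, 0.2791]
tool_rot: [-0.0, -0.022, 1.0, -0.0]
contact_force: [0.7, -0.4, 0.5]
gripper_width: 1.001
```

Emit:
{"fn": "carry_out", "kwargs": {"moves": [[1, -0.04, -0.1, 0, 0, 0, -0.1], [1, -0.08, -0.2, 0, 0, 0, -0.1], [1, -0.125, -0.3, 0, 0, 0, -0.1], [1, -0.17, -0.4, 0, 0, 0, -0.1], [1, -0.21, -0.5, 0, 0, 0, -0.1], [1, -0.26, -0.61, 0, 0, 0, -0.1], [1, -0.305, -0.727, 0, 0, 0, -0.1], [1, -0.305, -0.727, 0, 0, 0, -0.1]]}}

```text
time: 1.43
tool_pos: [0.5452, -0.0164, 0.2786]
tool_rot: [-0.0, -0.046, 0.999, -0.0]
contact_force: [0.0, 1.9, -0.0]
gripper_width: 0.999
```

Run:
```python
from h import *
s=manip.state();print(s["tool_pos"],s["tool_rot"],s["joint_vel"])
c=manip.camera_info("wrist");np.save("w1.npy",c,allow_pickle=True)
cv2.imwrite("pics/w1.png",manip.grab_frame("wrist")[:,:,::-1])
th=.093;R=np.array([[np.cos(th),-np.sin(th)],[np.sin(th),np.cos(th)]])
h=np.array([.5445,-.0149])
for q in(-.03,0,.03):print(proj(c,[*(h+R@[q,0]),.217]))
```

```text
[ 0.54517687 -0.01638852  0.27860777] [-3.71404790e-04 -4.55631831e-02  9.98961279e-01 -4.70190217e-04] [-0.41418792  0.28301322 -0.24651159  0.03194713 -0.0165508  -0.41281758]
[[316.33536577 216.55625092]]
[[316.19284375 261.65575634]]
[[316.0625164  303.16225172]]
```

View pics/w1.png

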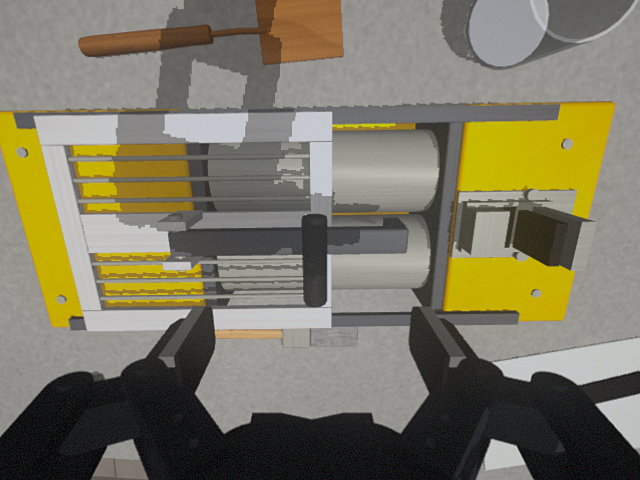

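The wrist view puts the T-handle at (314,214) to (314,306), within 2 px of my estimate. The keeper is at (485,228) and its buffer at (550,235). I'm going down to grasp the handle.

Emit:
{"fn": "carry_out", "kwargs": {"moves": [[1, 0, -0.003, 0.05, 0, 0, 0], [0.6, 0, -0.003, 0.1, 0, 0, 0], [0.6, 0, -0.003, 0.15, 0, 0, 0], [0.6, 0, -0.003, 0.185, 0, 0, 0], [0.6, 0, -0.003, 0.185, 0, 0, 0], [0.4, 0, -0.003, 0.185, 0, 0, 0], [0.3, 0, -0.003, 0.185, 0, 0, 0], [0.2, 0, -0.003, 0.185, 0, 0, 0]]}}

```text
time: 2.15
tool_pos: [0.5455, -0.0139, 0.2072]
tool_rot: [0.001, -0.047, 0.999, -0.0]
contact_force: [-0.3, 0.5, 0.8]
gripper_width: 0.202
```

Emit:
{"fn": "carry_out", "kwargs": {"moves": [[0.1, 0, 0, 0, 0, 0, 0], [0, 0, 0, 0, 0, 0, 0], [0, 0, 0, 0, 0, 0, 0], [0, 0, 0, 0, 0, 0, 0], [0, 0, 0, 0, 0, 0, 0]]}}

```text
time: 2.57
tool_pos: [0.5455, -0.014, 0.2073]
tool_rot: [0.001, -0.047, 0.999, -0.0]
contact_force: [-1.2, 0.6, 5.7]
gripper_width: 0.159
```

The width of 0.159 is a bit less than the handle's 16 mm, and there is an upward force of 5.7 N. The pads probably sit too high on the round handle, so I'll regrasp about 7 mm lower.

Emit:
{"fn": "carry_out", "kwargs": {"moves": [[0.35, 0, 0, 0, 0, 0, 0], [0.35, 0, 0, 0, 0, 0, 0], [0.35, 0, 0, 0.017, 0, 0, 0], [0.35, 0, 0, 0.017, 0, 0, 0], [0, 0, 0, 0.017, 0, 0, 0], [0, 0, 0, 0.017, 0, 0, 0], [0, 0, 0, 0.017, 0, 0, 0], [0, 0, 0, 0.017, 0, 0, 0]]}}

```text
time: 3.23
tool_pos: [0.544, -0.0139, 0.1975]
tool_rot: [-0.001, -0.047, 0.999, 0.0]
contact_force: [-0.7, -0.9, -4.6]
gripper_width: 0.167
```

Emit:
{"fn": "carry_out", "kwargs": {"moves": [[0, 0, 0, -0.01, 0, 0, 0], [0, 0, 0, -0.02, 0, 0, 0], [0, 0, 0, -0.03, 0, 0, 0], [0, 0, 0, -0.04, 0, 0, 0], [0, 0, 0, -0.045, 0, 0, 0], [0, 0, 0, -0.045, 0, 0, 0], [0, 0, 0, -0.045, 0, 0, 0]]}}

```text
time: 3.82
tool_pos: [0.544, -0.0137, 0.2163]
tool_rot: [-0.001, -0.047, 0.999, 0.0]
contact_force: [-1.9, -0.0, -8.8]
gripper_width: 0.162
```

Run:
```python
from h import *
a=manip.grab_frame("scene")[:,:,::-1];b=manip.grab_frame("wrist")[:,:,::-1];s=manip.grab_frame("side")[:,:,::-1]
A=cv2.resize(np.ascontiguousarray(s[140:290,190:390]),(800,600),interpolation=cv2.INTER_CUBIC)
cv2.imwrite("pics/l.png",np.vstack([cv2.resize(np.hstack([b[100:400],a[60:360]]),(800,188)),cv2.resize(A,(549,412))[:, :549] if 0 else cv2.copyMakeBorder(cv2.resize(A,(549,412)),0,0,0,251,0)]))
```

```text
(no output)
```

View pics/l.png

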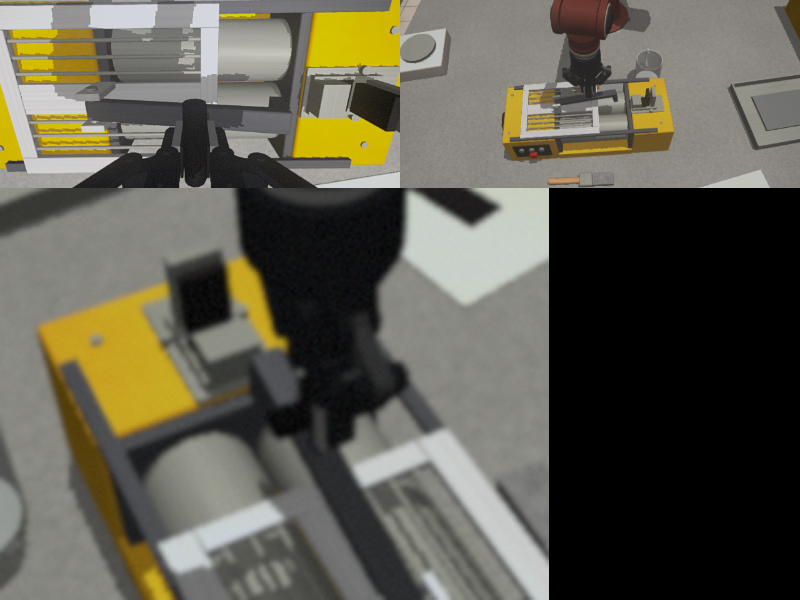

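The bar is lifted: the wrist inset at (190,110) shows the handle between the pads, and the side view at (270,375) shows the nose raised. I'm bringing the guard across to just short of the buffer.

Emit:
{"fn": "carry_out", "kwargs": {"moves": [[0, 0, 0.015, 0, 0, 0, 0], [0, 0, 0.04, 0, 0, 0, 0], [0, 0, 0.07, 0, 0, 0, 0], [0, 0, 0.1, 0, 0, 0, 0], [0, 0, 0.13, 0, 0, 0, 0], [0, 0, 0.155, 0, 0, 0, 0], [0, 0, 0.17, 0, 0, 0, 0], [0, 0, 0.17, 0, 0, 0, 0]]}}

```text
time: 4.63
tool_pos: [0.5366, 0.0557, 0.2159]
tool_rot: [-0.002, -0.048, 0.999, 0.001]
contact_force: [-5.7, -2.3, -8.1]
gripper_width: 0.168
```

Emit:
{"fn": "carry_out", "kwargs": {"moves": [[0, 0, 0, 0, 0, 0, 0], [0, 0, 0, 0, 0, 0, 0]]}}

```text
time: 4.8
tool_pos: [0.5367, 0.0548, 0.2158]
tool_rot: [-0.002, -0.048, 0.999, 0.0]
contact_force: [-6.3, -1.9, -8.0]
gripper_width: 0.163
```

Emit:
{"fn": "carry_out", "kwargs": {"moves": [[0, 0.0025, 0.005, 0, 0, 0, 0], [0, 0.003, 0.01, 0, 0, 0, 0], [0, 0.004, 0.015, 0, 0, 0, 0], [0, 0.004, 0.02, 0, 0, 0, 0], [0, 0.004, 0.02, 0, 0, 0, 0], [0, 0.004, 0.02, 0, 0, 0, 0]]}}

```text
time: 5.3
tool_pos: [0.5359, 0.0621, 0.2165]
tool_rot: [0.0, -0.047, 0.999, 0.0]
contact_force: [-0.4, -1.2, -10.3]
gripper_width: 0.162
```

Run:
```python
from h import *
b=manip.grab_frame("wrist")[:,:,::-1];s=manip.grab_frame("side")[:,:,::-1];a=manip.grab_frame("scene")[:,:,::-1]
f=lambda i,w,h:cv2.resize(np.ascontiguousarray(i),(w,h),interpolation=cv2.INTER_CUBIC)
cv2.imwrite("pics/m.png",np.vstack([np.hstack([f(s[140:240,220:353],400,300),f(a[160:260,310:443],400,300)]),np.hstack([f(b[150:300,300:500],400,300),f(b,400,300)])]))
```

```text
(no output)
```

View pics/m.png

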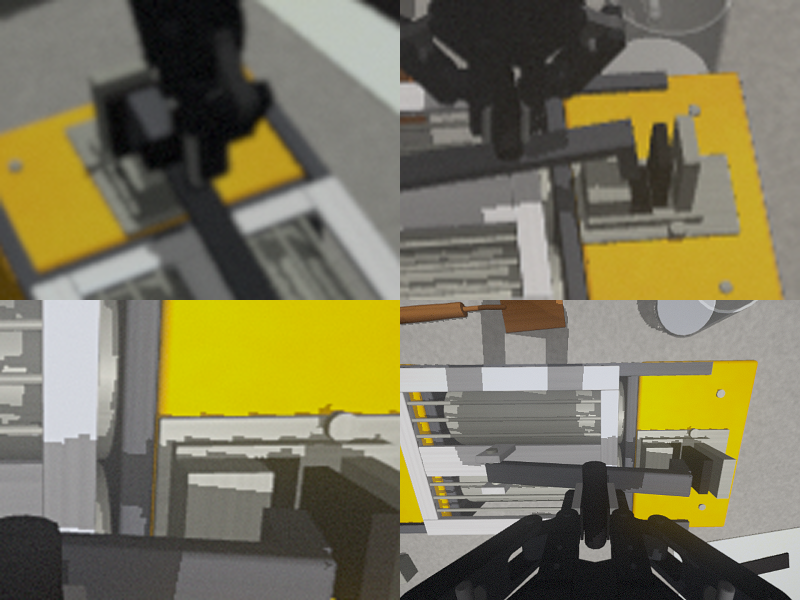

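The scene inset shows the raised nose at (640,165) over the tooth, about 15 inset px (roughly 8 mm) short of the black buffer at (657,165). I'm creeping forward to feel for the buffer.

Emit:
{"fn": "carry_out", "kwargs": {"moves": [[0, 0, 0.005, 0, 0, 0, 0], [0, 0.001, 0.01, 0, 0, 0, 0], [0, 0.001, 0.01, 0, 0, 0, 0], [0, 0.001, 0.01, 0, 0, 0, 0]]}}

```text
time: 5.78
tool_pos: [0.5355, 0.0659, 0.2168]
tool_rot: [0.001, -0.047, 0.999, 0.0]
contact_force: [1.4, 0.2, -11.8]
gripper_width: 0.163
```

Emit:
{"fn": "carry_out", "kwargs": {"moves": [[0, 0, 0.003, 0, 0, 0, 0], [0, 0, 0.005, 0, 0, 0, 0], [0, 0, 0.005, 0, 0, 0, 0]]}}

```text
time: 6.03
tool_pos: [0.5353, 0.0677, 0.2167]
tool_rot: [0.001, -0.047, 0.999, 0.0]
contact_force: [4.5, -1.6, -10.5]
gripper_width: 0.163
```

Emit:
{"fn": "carry_out", "kwargs": {"moves": [[0, -0.002, 0.002, 0, 0, 0, 0], [0, -0.002, 0.004, 0, 0, 0, 0], [0, -0.002, 0.004, 0, 0, 0, 0]]}}

```text
time: 6.28
tool_pos: [0.5351, 0.0693, 0.2164]
tool_rot: [-0.001, -0.047, 0.999, -0.0]
contact_force: [-1.1, -1.4, -10.1]
gripper_width: 0.163
```

Emit:
{"fn": "carry_out", "kwargs": {"moves": [[0, 0, 0.002, 0, 0, 0, 0], [0, 0, 0.003, 0, 0, 0, 0], [0, 0, 0.003, 0, 0, 0, 0]]}}

```text
time: 6.53
tool_pos: [0.535, 0.0705, 0.2164]
tool_rot: [-0.001, -0.047, 0.999, 0.0]
contact_force: [-2.2, -3.2, -9.9]
gripper_width: 0.165
```

Emit:
{"fn": "carry_out", "kwargs": {"moves": [[0, 0, 0.002, 0, 0, 0, 0], [0, 0, 0.002, 0, 0, 0, 0], [0, 0, 0.002, 0, 0, 0, 0]]}}

```text
time: 6.78
tool_pos: [0.535, 0.0712, 0.2163]
tool_rot: [-0.001, -0.047, 0.999, -0.0]
contact_force: [-2.2, -1.5, -10.2]
gripper_width: 0.167
```

Emit:
{"fn": "carry_out", "kwargs": {"moves": [[0, 0, 0.002, 0, 0, 0, 0], [0, 0, 0.002, 0, 0, 0, 0], [0, 0, 0.002, 0, 0, 0, 0]]}}

```text
time: 7.03
tool_pos: [0.5349, 0.0717, 0.2163]
tool_rot: [-0.001, -0.047, 0.999, -0.0]
contact_force: [-2.9, -3.2, -10.6]
gripper_width: 0.165
```

Emit:
{"fn": "carry_out", "kwargs": {"moves": [[0, 0, 0.003, 0, 0, 0, 0], [0, 0, 0.003, 0, 0, 0, 0], [0, 0, 0.003, 0, 0, 0, 0]]}}

```text
time: 7.28
tool_pos: [0.5349, 0.0723, 0.2163]
tool_rot: [-0.001, -0.047, 0.999, -0.001]
contact_force: [-2.9, -5.4, -11.0]
gripper_width: 0.166
```

Run:
```python
from h import *
b=manip.grab_frame("wrist")[:,:,::-1];a=manip.grab_frame("scene")[:,:,::-1]
f=lambda i,w,h:cv2.resize(np.ascontiguousarray(i),(w,h),interpolation=cv2.INTER_CUBIC)
cv2.imwrite("pics/n.png",np.hstack([f(a[180:250,350:420],400,400),f(b[180:330,380:530],400,400)]))
print(np.round(manip.state()["contact_force"],1))
```

```text
[-2.5 -5.9 -9.6]
```

View pics/n.png

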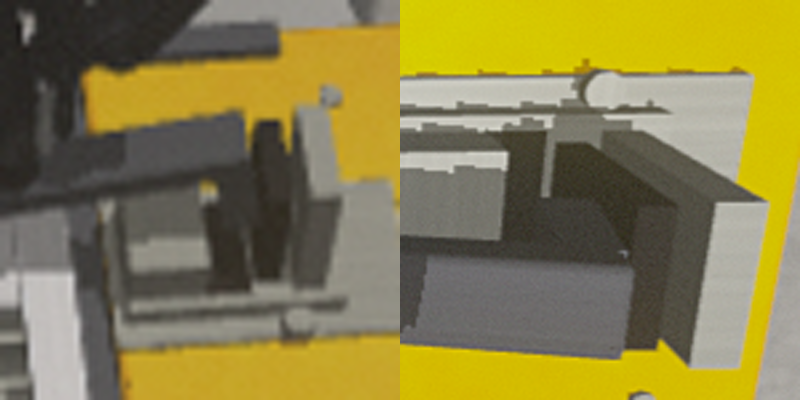

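The bar has reached the buffer at about 4 N over the baseline, and the nose (left inset, about 215 to 250) is clear of the tooth's edge at 205. I'm lowering it along the bar's arc in stages.

Emit:
{"fn": "carry_out", "kwargs": {"moves": [[0, 0, 0.004, 0.006, 0, 0, 0], [0, 0, 0.008, 0.012, 0, 0, 0], [0, 0, 0.011, 0.017, 0, 0, 0], [0, 0, 0.0135, 0.022, 0, 0, 0], [0, 0, 0.0135, 0.022, 0, 0, 0], [0, 0, 0.0135, 0.022, 0, 0, 0]]}}

```text
time: 7.88
tool_pos: [0.5345, 0.0766, 0.2098]
tool_rot: [-0.0, -0.047, 0.999, -0.003]
contact_force: [-8.6, -8.1, -1.0]
gripper_width: 0.168
```

Run:
```python
from h import *
b=manip.grab_frame("wrist")[:,:,::-1];a=manip.grab_frame("scene")[:,:,::-1]
f=lambda i,w,h:cv2.resize(np.ascontiguousarray(i),(w,h),interpolation=cv2.INTER_CUBIC)
cv2.imwrite("pics/o.png",np.hstack([f(a[180:250,350:420],400,400),f(b[180:330,380:530],400,400)]))
print(np.round(manip.state()["contact_force"],1))
```

```text
[-8.1 -7.4 -1.8]
```

View pics/o.png

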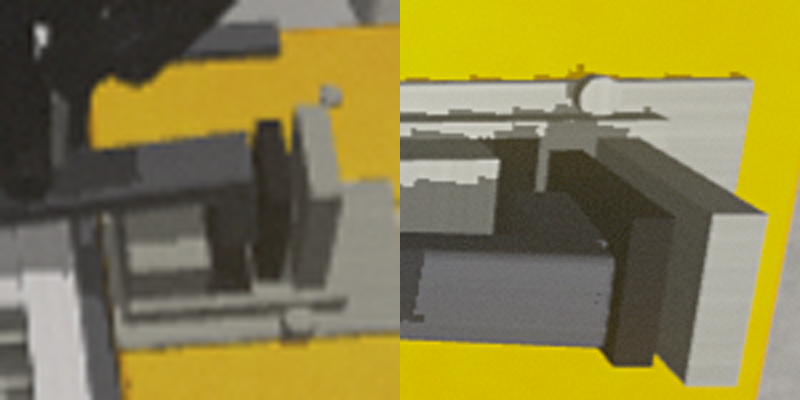

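The nose is over the notch, with its back edge at about 207 px close to the tooth's edge. The bar is partly carried and there is an 8 N sideways force. I'm raising it slightly and easing the side load.

Emit:
{"fn": "carry_out", "kwargs": {"moves": [[0, 0.002, 0, -0.006, 0, 0, 0], [0, 0.004, 0, -0.008, 0, 0, 0], [0, 0.004, 0, -0.008, 0, 0, 0], [0, 0.004, 0, -0.008, 0, 0, 0]]}}

```text
time: 8.32
tool_pos: [0.5345, 0.0762, 0.2113]
tool_rot: [0.002, -0.047, 0.999, -0.003]
contact_force: [3.5, -7.8, -11.3]
gripper_width: 0.162
```

That fits friction of the handle turning in the pads: -11 N going up, -1 N going down, with light buffer contact. Nothing is jammed. I'm continuing down the arc, easing back about 1 mm.

Emit:
{"fn": "carry_out", "kwargs": {"moves": [[0, -0.001, 0.0, 0.005, 0, 0, 0], [0, -0.001, 0.003, 0.011, 0, 0, 0], [0, -0.001, 0.006, 0.017, 0, 0, 0], [0, -0.001, 0.008, 0.022, 0, 0, 0], [0, -0.001, 0.008, 0.022, 0, 0, 0]]}}

```text
time: 8.73
tool_pos: [0.5342, 0.0799, 0.205]
tool_rot: [0.001, -0.047, 0.999, -0.003]
contact_force: [-4.4, -6.6, -1.6]
gripper_width: 0.163
```

Emit:
{"fn": "carry_out", "kwargs": {"moves": [[0, 0.001, 0.001, 0.005, 0, 0, 0], [0, 0.001, 0.003, 0.01, 0, 0, 0], [0, 0.001, 0.005, 0.015, 0, 0, 0], [0, 0.001, 0.005, 0.018, 0, 0, 0], [0, 0.001, 0.005, 0.018, 0, 0, 0]]}}

```text
time: 9.15
tool_pos: [0.534, 0.0821, 0.2008]
tool_rot: [0.002, -0.047, 0.999, -0.002]
contact_force: [-10.5, -6.2, 9.1]
gripper_width: 0.163
```

Emit:
{"fn": "carry_out", "kwargs": {"moves": [[0, 0.002, 0, -0.004, 0, 0, 0], [0.15, 0.002, 0, -0.004, 0, 0, 0], [0.25, 0.002, 0, -0.004, 0, 0, 0], [0.3, 0.002, 0, -0.004, 0, 0, 0], [0.3, 0.002, 0, -0.004, 0, 0, 0]]}}

```text
time: 9.57
tool_pos: [0.5333, 0.0841, 0.1985]
tool_rot: [0.002, -0.047, 0.999, 0.0]
contact_force: [-0.5, 0.1, -0.2]
gripper_width: 0.301
```

Run:
```python
from h import *
b=manip.grab_frame("wrist")[:,:,::-1];a=manip.grab_frame("scene")[:,:,::-1];s=manip.grab_frame("side")[:,:,::-1]
f=lambda i,w,h:cv2.resize(np.ascontiguousarray(i),(w,h),interpolation=cv2.INTER_CUBIC)
cv2.imwrite("pics/p.png",np.vstack([np.hstack([f(a[180:250,350:420],400,400),f(b[180:330,380:530],400,400)]),f(b[230:380,200:600],800,200) if 0 else np.hstack([f(a[130:280,290:490],400,200),f(b[100:420],400,200)])]))
print(np.round(manip.state()["contact_force"],1))
```

```text
[ 0.4 -0.4  0.8]
```

View pics/p.png

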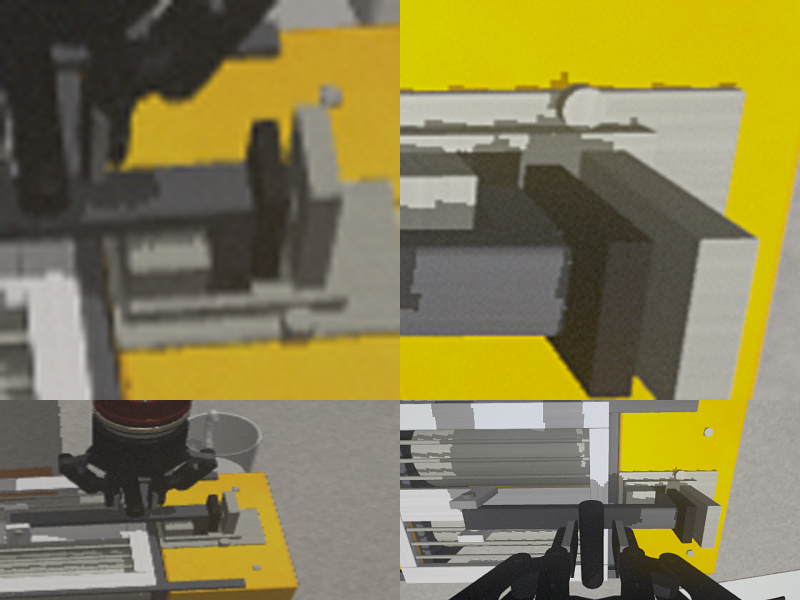

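The fingers are loose with zero force. The bar lies level and the nose (left inset, 210 to 250) is down in the notch between tooth and buffer. I'm backing off.

Emit:
{"fn": "carry_out", "kwargs": {"moves": [[0.5, 0, 0, 0, 0, 0, 0], [0.6, 0, 0, -0.01, 0, 0, 0], [0.6, 0, 0, -0.05, 0, 0, 0], [0.6, 0, 0, -0.12, 0, 0, 0], [0.6, 0, 0, -0.2, 0, 0, 0], [0.6, 0, 0, -0.27, 0, 0, 0], [0.6, 0, 0, -0.3, 0, 0, 0], [0.6, 0, 0, -0.3, 0, 0, 0]]}}

```text
time: 10.38
tool_pos: [0.5334, 0.0836, 0.3209]
tool_rot: [0.004, -0.047, 0.999, -0.0]
contact_force: [0.3, 0.7, -0.2]
gripper_width: 0.604
```

Emit:
{"fn": "carry_out", "kwargs": {"moves": [[0.6, 0.1, 0, 0, 0, 0, 0], [0.6, 0.2, 0, 0, 0, 0, 0], [0.6, 0.3, 0, 0, 0, 0, 0], [0.6, 0.3, 0, 0, 0, 0, 0], [0.6, 0.3, 0, 0, 0, 0, 0], [0.6, 0.3, 0, 0, 0, 0, 0]]}}

```text
time: 10.88
tool_pos: [0.4121, 0.0723, 0.315]
tool_rot: [-0.001, -0.047, 0.999, 0.0]
contact_force: [0.5, 0.7, 0.4]
gripper_width: 0.601
```

Run:
```python
from h import *
s=manip.grab_frame("side")[:,:,::-1];a=manip.grab_frame("scene")[:,:,::-1]
f=lambda i,w,h:cv2.resize(np.ascontiguousarray(i),(w,h),interpolation=cv2.INTER_CUBIC)
cv2.imwrite("pics/q.png",np.vstack([np.hstack([f(s[140:290,200:350],400,400),f(a[180:250,350:420],400,400)]),np.hstack([f(s[100:400],400,200),f(a[100:400],400,200)])]))
print(np.round(manip.state()["contact_force"],1))
```

```text
[ 0.9 -0.2  0.3]
```

View pics/q.png

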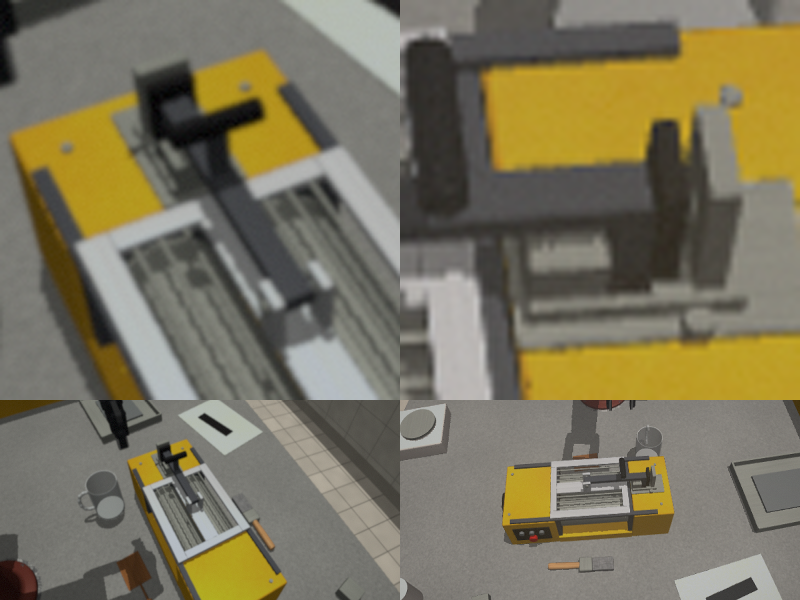

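The guard stays shut with the arm clear. The nose is between the tooth and the buffer, and the jug, spatula and brush have not moved. I'll check the handle height once, then hand in.

Run:
```python
from h import *
c=manip.camera_info("scene");d=manip.camera_info("side")
h,e=tri(c,(350+37/5.714,180+125/5.714),d,(200+212*.375,140+120*.375))
print(h,e,"travel",np.linalg.norm(h[:2]-[.5445,-.0152]))
if h[2]<.224: manip.job_done();print("done",manip.state()["time"])
```

```text
[0.53306741 0.08306327 0.21869677] 0.002872365441336909 travel 0.09892610931399193
the job is handed in; nothing more can be done
the job is handed in; nothing more can be done
```

The guard is shut and latched, and I handed the job in at about 11 s on the robot's clock. I pinched the T-handle, lifted the bar about 0.19 rad and brought the guard across until the nose touched the buffer at about 4 N. Then I lowered the bar in stages into the notch, let go and backed away.

**Last checks (passed):**
- **Guard travel:** it measures about 0.099 m, inside the latched range of 0.095 to 0.131. The guard stayed there after release.
- **Bar height:** the handle is 0.219 m above the table, against 0.217 m for a level bar and about 0.229 m if the nose were on the tooth. The two-camera rays missed each other by 2.9 mm, so the height is not exact.
- **Contact:** the force on the tool read about zero, with the arm clear of everything.
- **Other objects:** the jug, spatula and brush look unmoved in the final pictures.

**Did not go cleanly:**
- **First grasp:** it sat too high on the handle, so I regrasped about 7 mm lower.
- **Side force:** my estimate of the mill's angle was slightly off, giving up to about 10 N sideways on the handle while moving.
- **Lowering:** the push on the buffer reached about 6 N above baseline. The tool read about 9 N upward at the bottom, so I eased up slightly before letting go.

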